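Shut the eraser lid and tilt the jumbo pencil out of the display case

ROBOT

A 6-joint arm with a two-finger parallel gripper is mounted at the origin on the work surface. World frame = base frame: x ahead of the robot, y to its left, z up, the work surface at z = 0. Lengths are in mm, angles in rad, forces in N, time in s.
With the tool pointing down it reaches from about 275 to 750 mm from the base axis. Payload 10.2 kg.
Tool frame: the origin (TCP) lies where the fingers leave the gripper's body, on its centre line; the fingertips stand 73 mm ahead of it and the grasp point (between the pads) lies 54 mm ahead of it; z points along the fingers, y is the line along which they close (so a half turn about z gives the same grasp; the last joint's range is limited). The gripper opens to 85 mm and grips with 20 to 120 N. Pads are 22 mm wide; open, the fingers measure 114 mm over their backs; the gripper's body (76 mm by 85 mm) begins 54 mm behind the grasp point. The pads swing forward as they close: fully open they stand 13 mm farther back than shut.
Start: joints at [1.108, 0.313, 1.498, -0, 1.331, -0.223], TCP at [124.705, 509.981, 303.894] pointing down, gripper open.
Joint ranges: [-2.94, 2.94], [-0.97, 2.17], [0.19, 2.56], [-1.23, 4.37], [0.02, 3.11], [-2.88, 2.88]. Speed limits (rad/s): [2.39, 2.39, 3.01, 3.14, 3.14, 3.14].

INTERFACE

Orientations are given as a unit quaternion [w, x, y, z].
In Python, from rig import ctrl gives the robot as it stands.
- The arm moves only by the shell command python3 -m creep 'ROWS' [OPENING] [FORCE]. ROWS is JSON, a list that holds one entry, the list of rows, each a list of 6 numbers: the shift along the world's x, y, z in units of 25 mm (1.0 is 25 mm), then the turn, a rotation vector about the world's x, y, z in units of 5 degrees (1.0 is 5 degrees). In form: [[[x, y, z, ax, ay, az], ...]]. A call has 1 to 20 rows; each row is the pose to reach, as a shift and turn from the pose commanded when the call began; what a row does not reach only later rows make up. A row lasts 1/12 s, in which the tool goes at most 41.7 mm and 7.16 degrees, less where a joint would pass 70% of its speed; a pose out of reach is approached as far as the arm can. A call with a gripper value outside its range is refused whole. OPENING is the finger opening in mm, from 0 to 85.4, set as the call begins (- or left out, the last holds). The fingers move at their own pace and stop on an object; FORCE is the grip in N (left out, the last holds). Time passes only in rows, so rows that repeat a pose let the fingers close. It gives the time, the measured TCP pose, the force, the opening and the grip force at its end, in the units of the state.
- ctrl.sense(): the state, without advancing time (a new reading comes with each control period).
- ctrl.capture(name): name is "scene" or "top"; returns a dict with "image" (400x640x3 uint8, red, green, blue), "fx", "fy", "cx", "cy" (pixels), "k1" (the pictures are not rectified: a ray, as slopes to the right and down, at radius r is drawn at 1 + k1 r^2 times it, then the intrinsics apply), "R" (3x3) and "t" (3): a world point X has camera coordinates R X + t. Camera axes: x right, y down, z forward; pixel columns grow to the right and rows downward; lengths in mm; the calibration is good to about 2 mm. A picture is of the moment at which its call begins. There is no depth.
- ctrl.finish_job(): hands the job in; it is judged then, once.
The state is a dict: "time_s": time; "joints": joint angles; "dq": joint speeds; "tau": joint torques, N m; "eef_pos": TCP position; "ee_rot": TCP orientation; "force": force on the tool from outside, world axes, zero at the start; "wrist_torque": the same for the moment, N m; "grip_width": opening from 0.0 (shut) to 1.0 (fully open); "grip_force": force on a finger pad.
Only numpy, scipy, OpenCV 4.12 (cv2) and the standard library are available. Lean on these libraries where they do the work, as an engineer would, in place of code of your own. Each camera call takes 0.05 s, during which the arm holds its last target. There are 200 camera calls.

TASK

The lid of the eraser compartment on the white scalloped display case has been left standing open in the way: shut it fully. Then take the red jumbo pencil out of the case's long tray by tilting it up through the opening, which is shorter than the pencil, without forcing it against the case, and finish while still holding it in the gripper, still and the whole pencil about a hand's breadth clear above the shut case. Leave the other things on the counter where they stand.

Things in the scene. Friction and masses are not known exactly. Their poses are not given: they have to be found in the camera images.
- case: White display case, fixed, 372 long (x) x 176 (y), walls 6 thick, wall tops 81 above the counter. Origin: centre of underside; z up. Along x: long tray inside -180 to 84; partition 84 to 90; eraser compartment inside 90 to 180. Inner width 164, inner floor 6 above the counter. A fixed wooden cover (z 81 to 86) roofs the tray from its -x end to x = -104. Erasers are part of the case.
- opening (a point): Middle of the tray's open top, 81 above the counter, at x = -10 in the case; axes as the case. The open top is 188 long (case x -104 to 84) and 164 wide; the pencil does not fit through it level, however turned. In the tray two grey rests, 12 wide, tops 24 above the counter, cross it at case x -155 and 22 and carry the pencil.
- lid (a joint): Hinge of the wooden lid (98 long, 176 wide, 5 thick, 80 g, brass tab 14 beyond its free edge) of the eraser compartment; hinge line along case y at x = 87, z = 83.5. 0 = shut, flat (top 86 above counter); 1.57 upright; 1.9 = stop, leaning over the tray. Starts at 1.65 to 1.9, held by light friction; pushed towards case +x to below about 1.1 it falls shut by itself in a second.
- lid_edge (a point): Middle of the lid's free edge, 100 from the hinge line; its x points from the hinge to the free edge.
- pencil_mid (a point): Middle (half-way up) of the loose red square-bodied jumbo pencil: 240 long (its x), 22 wide (y), 24 high (z), 70 to 140 g. +x end: sharpened point (taper is the last 40); -x end: white eraser with brass band. Lies level on the rests, middle 36 above the counter, its x within 0.06 rad of the case's x, eraser end under the fixed cover, point towards the lid.
- pencil_tip (a point): Point of the pencil, on its axis, 120 from its middle.
- pencil_butt (a point): Eraser end of the pencil, on its axis, 120 from its middle.
- pencil_cup: Bystander: green glass cup of pencils, 76 across, 175 high with its pencils; origin at its foot.
- bowls: Bystander: two nested white bowls, 90 across, 50 high; origin at its foot.
- card_stack: Bystander: stack of cards 105 x 148, 30 high; origin at its underside.
- bead_jar: Bystander: orange jar with a metal cap, 70 across, 85 high; origin at its foot.
- tape_dispenser: Bystander: black tape dispenser with a blue roll, 130 x 55, 84 high; origin at its underside.

How it is judged:
By the outcome, as a careful person would: the job done as asked, in the order asked, and still so for the second after the job is handed in, while the arm keeps its last pose, push and grip.
It also fails if it takes over 48 s, if anything falls off the work surface, if the arm or the gripper's body presses on something with over 40 N, if the wrist force passes 120 N, or if a joint passes its speed limit or range.

## Working session

There is one attempt and no reset: what is moved stays moved. The work goes in short steps, Python scripts to look and compute and a shell command to move; the robot and the scene stay as the last step left them, time stands still between calls to the robot, and variables do not carry over. Pictures are saved under pics/ and viewed, at most 10 in all, crops included, and the job is handed in when it is done.

```bash
mkdir -p pics; python3 - <<'E'
from rig import ctrl
import cv2,pickle
d={}
for n in("scene","top"):
    c=ctrl.capture(n);d[n]=c;cv2.imwrite(f"pics/{n}0.png",c["image"][:,:,::-1])
    print(n,c["fx"],c["cx"],c["cy"],c["k1"],c["R"],c["t"])
pickle.dump(d,open("c0.pkl","wb"))
print(ctrl.sense())
E
```

```text
scene 497.6858153620146 318.97696194635967 199.8343540290389 -0.0834958476458095 [[-0.64526853  0.76378409  0.01619834]
 [ 0.50133175  0.43934934 -0.74541172]
 [-0.57645034 -0.47286998 -0.66640752]] [ 409.01686059 -228.15846657 2028.48414619]
top 515.5562924098721 321.671261416099 208.83027462506908 -0.010389120546727157 [[ 0.01207819 -0.99990519 -0.0066132 ]
 [-0.98962683 -0.01100667 -0.14323966]
 [ 0.14315329  0.00827468 -0.98966594]] [ -42.25392594  585.71711551 1647.07662324]
{'time_s': 0.1, 'joints': array([ 1.10757894e+00,  3.13415529e-01,  1.49834382e+00, -5.75391661e-06,
        1.33103091e+00, -2.23422219e-01]), 'dq': array([-0.0008382 , -0.00185463, -0.00118709,  0.00127728, -0.00142288,
        0.00012196]), 'tau': array([ 3.14890945e-03, -4.12902868e+01, -2.60143965e+01, -1.66824170e-04,
        3.04928028e-03,  2.33575958e-05]), 'eef_pos': array([124.64677623, 509.83831003, 303.38777609]), 'ee_rot': array([-1.98935636e-04,  1.19609827e-01,  9.92820795e-01, -5.64800934e-04]), 'force': array([-0.26339877,  0.50221936, -0.3425667 ]), 'wrist_torque': array([ 0.00649913,  0.01837843, -0.01506224]), 'grip_force': 0.0, 'grip_width': 0.9952843601201933}
```

View pics/scene0.png

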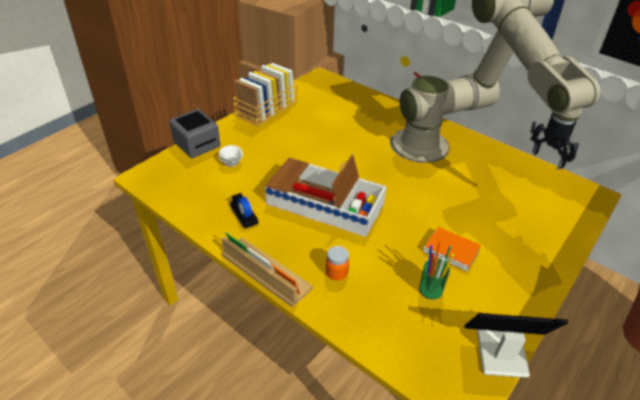

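View pics/top0.png

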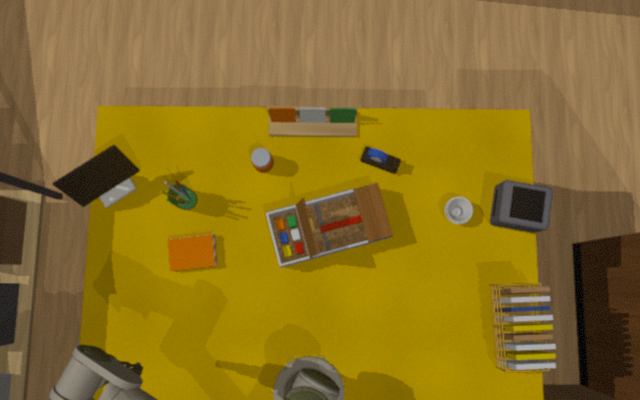

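The top view shows the case at about (267..392, 185..265). Its +x end (erasers) is at the left, the lid stands near x≈310, and the red pencil lies from (320,231) to (362,218). I'll zoom in on it.

```bash
python3 - <<'E'
import cv2
im=cv2.imread("pics/top0.png")[175:275,255:405]
cv2.imwrite("pics/topz.png",cv2.resize(im,None,fx=5,fy=5,interpolation=cv2.INTER_CUBIC))
E
cat > h.py <<'E'
import numpy as np,cv2
def ray(c,u,v):
    K=np.array([[c["fx"],0,c["cx"]],[0,c["fy"],c["cy"]],[0,0,1.]])
    p=cv2.undistortPoints(np.array([[[u,v]]],float),K,np.array([c["k1"],0,0,0.]))[0,0]
    R=np.array(c["R"]);t=np.array(c["t"])
    return -R.T@t, R.T@np.array([p[0],p[1],1])
def onz(c,u,v,z):
    o,d=ray(c,u,v); return o+d*(z-o[2])/d[2]
def proj(c,X):
    p=np.array(c["R"])@X+np.array(c["t"]);x,y=p[:2]/p[2];s=1+c["k1"]*(x*x+y*y)
    return np.array([c["fx"]*x*s+c["cx"],c["fy"]*y*s+c["cy"]])
E
```

```text
(no output)
```

View pics/topz.png

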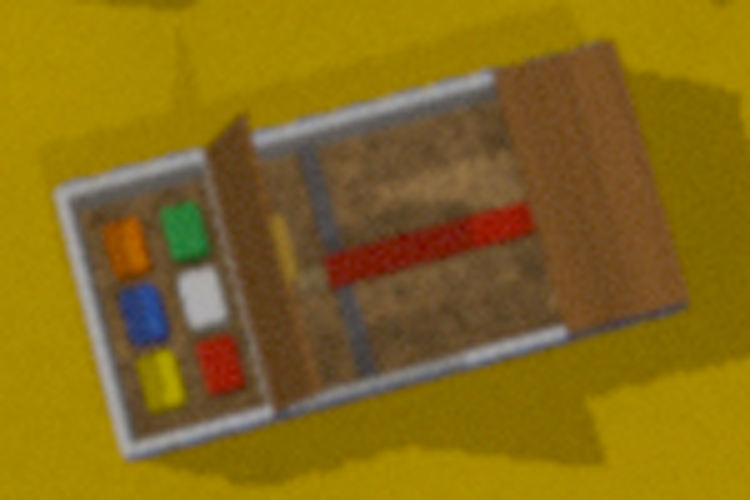

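The zoom shows the case top corners at zoom (57,190) and (127,458), and the cover's far corners at (612,43) and (687,305). The red body runs from (328,271) to (533,219) at the cover edge, and the lid's free edge with its tab is near (283,250).

```bash
cat >> h.py <<'E'
import pickle
def z2(p): return (p[0]+.5)/5-.5+255,(p[1]+.5)/5-.5+175
E
python3 - <<'E'
from h import *
d=pickle.load(open("c0.pkl","rb"));c=d["top"]
P=[onz(c,*z2(p),z) for p,z in(((57,190),81),((127,458),81),((612,43),86),((687,305),86))]
M=np.array([[186,88],[186,-88],[-186,88],[-186,-88]],float)
# decide y sign: case +x dir
X=(P[0]+P[1]-P[2]-P[3])[:2];X/=np.linalg.norm(X);Y=np.array([-X[1],X[0]])
print([p.round(0) for p in P])
if (P[0]-P[1])[:2]@Y<0: P=[P[1],P[0],P[3],P[2]]
A=np.array(P)[:,:2];o=A.mean(0)
B=A-o;th=np.arctan2((M[:,0]*B[:,1]-M[:,1]*B[:,0]).sum(),(M*B).sum())
R=np.array([[np.cos(th),-np.sin(th)],[np.sin(th),np.cos(th)]])
print("o",o,"th",th,"res",(B@R-M).round(1))
pickle.dump((o,th),open("case.pkl","wb"))
for p in((328,271),(533,219),(333,288),(326,256)):print("pencil",((onz(c,*z2(p),48)[:2]-o)@R).round(1))
# lid tab/edge: plane search of the tilt: point in hinge plane
Xw=np.append(R[:,0],0)
for p in((283,250),(250,118),(318,393)):
  for a in(1.6,1.65,1.7,1.75,1.8,1.85,1.9):
    L=107 if p[0]==283 else 100
    z=83.5+L*np.sin(a);q=(onz(c,*z2(p),z)[:2]-o)@R;print(p,a,q.round(1),round(87+L*np.cos(a),1))
E
```

```text
[array([566., 142.,  81.]), array([396.,  93.,  81.]), array([ 665., -212.,   86.]), array([ 497., -259.,   86.])]
o [531.10301846 -59.09219251] th 1.8451952440985868 res [[-2.8  0.4]
 [-1.8 -0.5]
 [ 2.5 -0.6]
 [ 2.1  0.7]]
pencil [29.6  3.5]
pencil [-108.     5.3]
pencil [29.4 15. ]
pencil [28.3 -6.3]
(283, 250) 1.6 [54.8 -0.8] 83.9
(283, 250) 1.65 [54.8 -0.8] 78.5
(283, 250) 1.7 [54.8 -0.9] 73.2
(283, 250) 1.75 [54.8 -1. ] 67.9
(283, 250) 1.8 [54.8 -1.1] 62.7
(283, 250) 1.85 [54.8 -1.2] 57.5
(283, 250) 1.9 [54.8 -1.4] 52.4
(250, 118) 1.6 [ 53.5 -84. ] 84.1
(250, 118) 1.65 [ 53.4 -84. ] 79.1
(250, 118) 1.7 [ 53.4 -84.1] 74.1
(250, 118) 1.75 [ 53.4 -84.2] 69.2
(250, 118) 1.8 [ 53.4 -84.4] 64.3
(250, 118) 1.85 [ 53.4 -84.6] 59.4
(250, 118) 1.9 [ 53.4 -84.9] 54.7
(318, 393) 1.6 [56.6 86.2] 84.1
(318, 393) 1.65 [56.6 86.2] 79.1
(318, 393) 1.7 [56.6 86.2] 74.1
(318, 393) 1.75 [56.6 86.1] 69.2
(318, 393) 1.8 [56.6 86. ] 64.3
(318, 393) 1.85 [56.6 86. ] 59.4
(318, 393) 1.9 [56.6 85.9] 54.7
```

```bash
python3 -m creep '[[[4,-5.6,1,0,0,-3],[8,-11.2,1,0,0,-6],[12,-17,1,0,0,-9],[16.2,-22.6,1,0,0,-12.1],[16.2,-22.6,1,0,0,-12.1],[16.2,-22.6,1,0,0,-12.1],[16.2,-22.6,1,0,0,-12.1],[16.2,-22.6,1,0,0,-12.1],[16.2,-22.6,1,0,0,-12.1],[16.2,-22.6,1,0,0,-12.1],[16.2,-22.6,1,0,0,-12.1],[16.2,-22.6,1,0,0,-12.1],[16.2,-22.6,1,0,0,-12.1],[16.2,-22.6,1,0,0,-12.1],[16.2,-22.6,1,0,0,-12.1],[16.2,-22.6,1,0,0,-12.1],[16.2,-22.6,1,0,0,-12.1],[16.2,-22.6,1,0,0,-12.1],[16.2,-22.6,1,0,0,-12.1],[16.2,-22.6,1,0,0,-12.1]]]' 0 60
```

```text
time_s: 1.77
eef_pos: [529.3, -54.5, 328.5]
ee_rot: [-0.001, 0.603, 0.797, -0.0]
force: [-0.8, 0.3, 0.7]
grip_width: -0.0
grip_force: 0.0
```

```bash
python3 -m creep '[[[0,0,-1.4,0,0,0],[0,0,-2.8,0,0,0],[0,0,-4.2,0,0,0],[0,0,-4.2,0,0,0],[-0.3,1,-4.2,0,0,0],[-0.4,1.5,-4.2,0,0,0],[-0.56,2,-4.2,0,0,0],[-0.7,2.5,-4.2,0,0,0],[-0.84,3,-4.2,0,0,0],[-0.98,3.5,-4.2,0,0,0],[-1.12,4,-4.2,0,0,0],[-1.26,4.5,-4.2,0,0,0],[-1.4,5,-4.2,0,0,0],[-1.5,5.4,-4.2,0,0,0],[-1.5,5.4,-4.2,0,0,0],[-1.5,5.4,-4.2,0,0,0]]]' - -
python3 - <<'E'
from rig import ctrl
import cv2
a=ctrl.capture("top")["image"][160:280,240:410,::-1]
cv2.imwrite("pics/push.png",cv2.resize(a,None,fx=3,fy=3))
E
```

```text
time_s: 3.1
eef_pos: [492.1, 80.4, 223.9]
ee_rot: [0.0, 0.603, 0.798, -0.0]
force: [-0.5, -0.1, -0.1]
grip_width: -0.004
grip_force: 0.0
```

View pics/push.png

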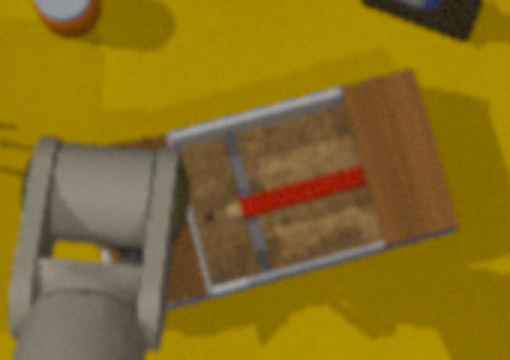

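The lid has gone over and is out of the finger's way. The pencil point is now visible at crop (209,216), and its red body starts at (242,207). Next I back off above the tray and check the lid.

```bash
python3 -m creep '[[[0,0,1.5,0,0,0],[0,0,3,0,0,0],[0.4,-1.5,3,0,0,0],[0.8,-3,3,0,0,0],[1.2,-4.5,3,0,0,0],[1.74,-6.2,3,0,0,0],[1.74,-6.2,3,0,0,0],[1.74,-6.2,3,0,0,0],[1.74,-6.2,3,0,0,0]]]' 70 60
python3 - <<'E'
from rig import ctrl
from h import *
o,th=pickle.load(open("case.pkl","rb"));R=np.array([[np.cos(th),-np.sin(th)],[np.sin(th),np.cos(th)]])
c=ctrl.capture("top")
t=lambda p:((p[0]+.5)/3-.5+240,(p[1]+.5)/3-.5+160)
for p,z in(((209,216),36),((242,207),44),((365,177),48)): print(((onz(c,*t(p),z)[:2]-o)@R).round(1))
s=ctrl.capture("scene")["image"][120:260,230:420,::-1]
cv2.imwrite("pics/sc1.png",cv2.resize(s,None,fx=4,fy=4,interpolation=cv2.INTER_CUBIC))
e=ctrl.sense()["eef_pos"];print(e,(e[:2]-o)@R)
E
```

```text
time_s: 3.9
eef_pos: [535.5, -75.2, 298.6]
ee_rot: [-0.0, 0.604, 0.797, -0.0]
force: [-0.1, 0.7, 0.3]
grip_width: 0.82
grip_force: 0.0
[66.1  2.1]
[29.   2.7]
[-108.2    6.3]
[535.46710707 -74.10400651 298.9383417 ] [-15.63272577  -0.13309332]
```

View pics/sc1.png

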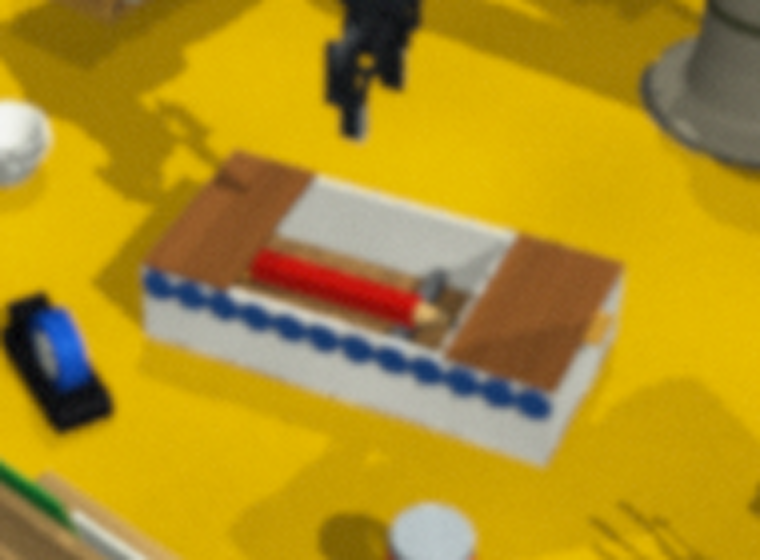

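The lid lies flat and shut, with its tab overhanging the end wall. The pencil is undisturbed. I'll go down to grasp it about 35 mm tipward of its middle.

```bash
python3 -m creep '[[[-0.16,-0.05,-1.5,0,0,-0.25],[-0.16,-0.05,-3,0,0,-0.25],[-0.16,-0.05,-4.5,0,0,-0.25],[-0.16,-0.05,-5.5,0,0,-0.25],[-0.16,-0.05,-6.5,0,0,-0.25],[-0.16,-0.05,-7.2,0,0,-0.25],[-0.16,-0.05,-7.8,0,0,-0.25],[-0.16,-0.05,-8.18,0,0,-0.25],[-0.16,-0.05,-8.18,0,0,-0.25],[-0.16,-0.05,-8.18,0,0,-0.25],[-0.16,-0.05,-8.18,0,0,-0.25]]]' 70 60
python3 -m creep '[[[0,0,0,0,0,0],[0,0,0,0,0,0],[0,0,0,0,0,0],[0,0,0,0,0,0],[0,0,0,0,0,0],[0,0,0,0,0,0],[0,0,0,0,0,0],[0,0,0,0,0,0]]]' 10 70
```

```text
time_s: 4.92
eef_pos: [532.2, -76.1, 95.5]
ee_rot: [0.001, 0.612, 0.791, 0.0]
force: [-0.1, 0.5, 0.7]
grip_width: 0.817
grip_force: 0.0
time_s: 5.58
eef_pos: [532.1, -76.4, 95.0]
ee_rot: [0.001, 0.612, 0.791, 0.0]
force: [0.3, 0.6, 5.8]
grip_width: 0.248
grip_force: 69.4
```

```bash
python3 -m creep '[[[-0.03,0.1,0.06,0,0,0],[-0.05,0.19,0.12,0,0,0],[-0.03,0.13,0.28,0.29,0.08,0],[-0.02,0.07,0.44,0.58,0.15,0],[0,0,0.6,0.87,0.22,0],[0.02,-0.08,0.76,1.16,0.3,0],[0.04,-0.16,0.92,1.45,0.37,0],[0.06,-0.24,1.07,1.74,0.45,0],[0.08,-0.32,1.22,2.03,0.52,0],[0.11,-0.41,1.36,2.33,0.59,0],[0.13,-0.5,1.51,2.62,0.66,0],[0.16,-0.6,1.66,2.91,0.74,0],[0.18,-0.7,1.8,3.2,0.82,0],[0.21,-0.81,1.93,3.49,0.89,0],[0.21,-0.81,1.93,3.49,0.89,0],[0.21,-0.81,1.93,3.49,0.89,0],[0.21,-0.81,1.93,3.49,0.89,0]]]' 10 70
python3 - <<'E'
from rig import ctrl
import cv2
s=ctrl.capture("scene")["image"][120:260,230:420,::-1]
cv2.imwrite("pics/sc2.png",cv2.resize(s,None,fx=4,fy=4,interpolation=cv2.INTER_CUBIC))
E
```

```text
time_s: 7.0
eef_pos: [536.7, -96.1, 142.3]
ee_rot: [-0.124, 0.605, 0.781, 0.096]
force: [0.1, 0.6, -0.9]
grip_width: 0.242
grip_force: 68.7
```

View pics/sc2.png

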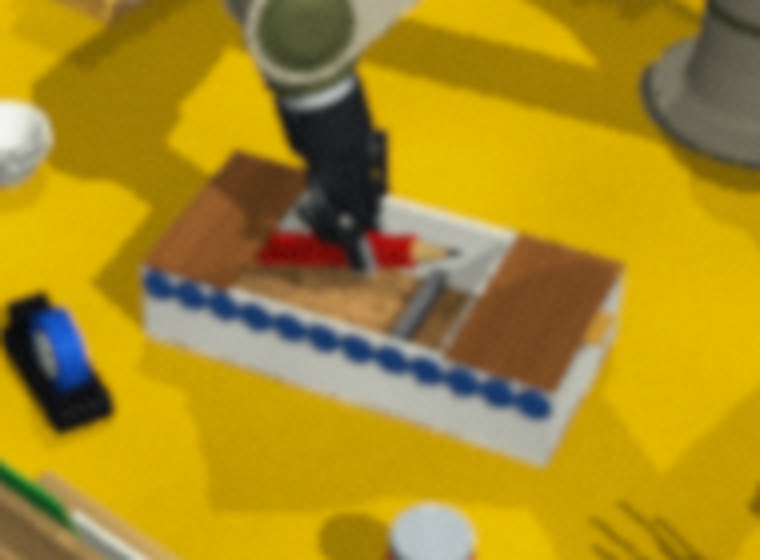

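The pencil is held, tilted tip up (point at about (458,253)), clear of the cover with no contact force. Next I slide it out along its axis.

```bash
python3 -m creep '[[[-0.08,0.31,0.1,0,0,0],[-0.16,0.63,0.21,0,0,0],[-0.24,0.94,0.31,0,0,0],[-0.32,1.25,0.42,0,0,0],[-0.4,1.56,0.52,0,0,0],[-0.48,1.88,0.63,0,0,0],[-0.56,2.19,0.73,0,0,0],[-0.64,2.5,0.84,0,0,0],[-0.72,2.82,0.94,0,0,0],[-0.8,3.13,1.05,0,0,0],[-0.86,3.36,1.13,0,0,0],[-0.86,3.36,1.13,0,0,0],[-0.86,3.36,1.13,0,0,0]]]' 10 70
python3 - <<'E'
from rig import ctrl
import cv2
s=ctrl.capture("scene")["image"][120:260,230:420,::-1]
cv2.imwrite("pics/sc3.png",cv2.resize(s,None,fx=4,fy=4,interpolation=cv2.INTER_CUBIC))
E
```

```text
time_s: 8.13
eef_pos: [515.5, -12.3, 171.0]
ee_rot: [-0.123, 0.604, 0.781, 0.096]
force: [-0.2, 0.4, -0.3]
grip_width: 0.247
grip_force: 68.7
```

View pics/sc3.png

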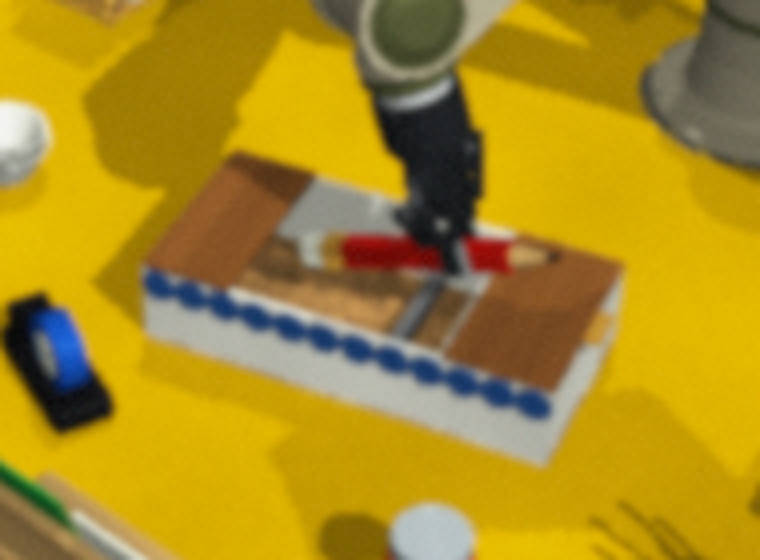

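The whole pencil, including the eraser end at (310,250), has cleared the cover edge. Now I lift straight up, level it and hold still.

```bash
python3 -m creep '[[[0,0,0.4,0,0,0],[0,0,0.8,0,0,0],[0,0,1.2,0,0,0],[0,0,1.6,0,0,0],[0,0,2,0,0,0],[0,0,2.4,0,0,0],[0,0,2.8,0,0,0],[0,0,3.1,0,0,0],[0,0,3.1,-0.5,-0.13,0],[0,0,3.1,-1,-0.26,0],[0,0,3.1,-1.5,-0.38,0],[0,0,3.1,-2,-0.51,0],[0,0,3.1,-2.5,-0.64,0],[0,0,3.1,-3,-0.77,0],[0,0,3.1,-3.49,-0.89,0],[0,0,3.1,-3.49,-0.89,0],[0,0,3.1,-3.49,-0.89,0],[0,0,3.1,-3.49,-0.89,0]]]' 10 70
python3 -m creep '[[[0,0,0,0,0,0],[0,0,0,0,0,0],[0,0,0,0,0,0],[0,0,0,0,0,0],[0,0,0,0,0,0],[0,0,0,0,0,0]]]'
python3 - <<'E'
from rig import ctrl
import cv2
s=ctrl.capture("scene")["image"][80:260,200:440,::-1]
cv2.imwrite("pics/sc4.png",cv2.resize(s,None,fx=3.2,fy=3.2,interpolation=cv2.INTER_CUBIC))
print(abs(ctrl.sense()["dq"]).max())
E
```

```text
time_s: 9.68
eef_pos: [515.5, -12.6, 248.5]
ee_rot: [-0.0, 0.612, 0.791, 0.0]
force: [-0.4, -0.3, -0.6]
grip_width: 0.241
grip_force: 68.7
time_s: 10.18
eef_pos: [515.5, -12.5, 248.4]
ee_rot: [-0.0, 0.612, 0.791, 0.0]
force: [0.0, -0.2, -0.2]
grip_width: 0.244
grip_force: 68.7
0.001739848401100898
```

View pics/sc4.png

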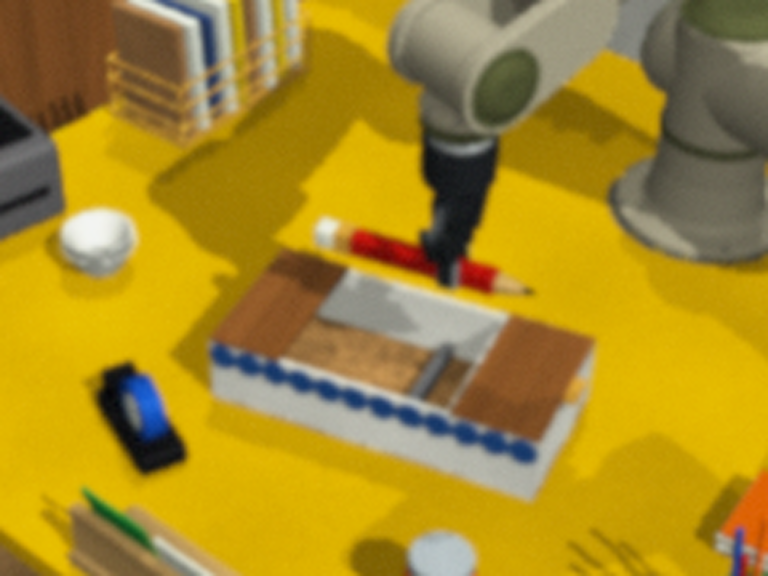

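The pencil is level and held about 90 mm above the shut case, from the butt at (327,234) to the point at (533,291). The lid is shut and the bystanders in view have not moved.

```bash
python3 -c "
from rig import ctrl
print(ctrl.finish_job())"
```

```text
the job is handed in; nothing more can be done
None
```

I shut the lid fully, then tilted the pencil out of the tray with no sign of it touching the case, and handed in the job with the pencil held level and still about 90 mm above the case.

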